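# Lock the jug cradle and open the push-and-turn cap

## Robot

A 6-joint arm with a two-finger parallel gripper is mounted at the origin on the work surface. World frame = base frame: x ahead of the robot, y to its left, z up, the work surface at z = 0. Lengths are in mm, angles in rad, forces in N, time in s.
With the tool pointing down it reaches from about 400 to 925 mm from the base axis. Payload 12.5 kg.
Tool frame: the origin (TCP) lies midway between the tips of the shut fingers; the grasp point (between the pads) lies 19 mm behind it (env.grip_depth is the distance from the TCP to the grasp point, in mm); z points along the fingers, y is the line along which they close (so a half turn about z gives the same grasp; the last joint's range is limited). The gripper opens to 95 mm and grips with 3 to 60 N. Pads are 20 mm wide; open, the fingers measure 119 mm over their backs; the gripper's body (75 mm by 180 mm) begins 59 mm behind the grasp point.
Start: joints at [-1.405, 0.491, 1.559, -0, 1.092, -0.106], TCP at [167.814, -602.068, 214.661] pointing down, gripper open.
Joint ranges: [-3.1, 3.1], [-0.84, 2.19], [0.05, 2.79], [-1.13, 4.28], [0.06, 2.93], [-2.69, 2.69]. Speed limits (rad/s): [2.22, 2.22, 2.79, 3.14, 3.14, 3.14].

## Interface

Orientations are given as [roll, pitch, yaw] about the fixed x, y, z axes, in that order (R = Rz(yaw) Ry(pitch) Rx(roll)).
In Python, from cell import monitor, viewer, order, env gives the robot as it stands.
- The arm moves only by the tool move_arm, never from a script. Its argument "moves" is one flat list of numbers, 4 for each row, row after row: the shift along the tool's x, y, z normalised to -1 to 1, where 1 is 0.15 m, then the turn about the tool's z normalised to -1 to 1, where 1 is pi/2 rad. A call has 1 to 10 rows; each row shifts and turns the commanded pose from where the row before left it, along the tool's axes as they then stand; what a row does not reach is not made up. A row lasts 1/8 s, in which the tool goes at most 62.5 mm and 10.7 degrees, less where a joint would pass 70% of its speed; a pose out of reach is approached as far as the arm can. A call with a number of a shift or a turn outside -1 to 1 is refused whole. A call with a gripper value outside its range is refused whole. "claw" is the finger opening in mm, from 0 to 95.1, set as the call begins (left out, the last holds). The fingers move at their own pace and stop on an object; the grip force is fixed at half the most. Time passes only in rows, so rows that do not move let the fingers close. It gives the time, the measured TCP pose, the force, the opening and the grip force at its end, in the units of the state.
- monitor.state(): the state, without advancing time (a new reading comes with each control period).
- viewer.read_camera(name): name is "scene" or "top" or "wrist"; returns the picture (480x640x3 uint8, red, green, blue); there is no depth.
- viewer.camera_info(name): a dict with "K" (3x3 intrinsics, pixels), "camera_from_world" (4x4, takes a point from world to camera coordinates). Camera axes: x right, y down, z forward; pixel columns grow to the right and rows downward; lengths in mm; the calibration is good to about 2 mm. A picture is of the moment at which its call begins: read the wrist's pose just before it. camera_info takes no time and is no camera call; for the wrist camera it gives the pose at the moment of the call.
- order.job_done(): hands the job in; it is judged then, once.
The state is a dict: "t": time; "joints": joint angles; "qvel": joint speeds; "tau": joint torques, N m; "eef_pos": TCP position; "tcp_rot": TCP orientation; "ft_force": force on the tool from outside, world axes, zero at the start; "moment": the same for the moment, N m; "opening": opening from 0.0 (shut) to 1.0 (fully open); "grip_force": force on a finger pad.
Only numpy, scipy, OpenCV 4.12 (cv2) and the standard library are available. Lean on these libraries where they do the work, as an engineer would, in place of code of your own. Each camera call takes 0.05 s, during which the arm holds its last target. There are 200 camera calls.

## Task

Take the locking pin out of its dock and push it fully home, down through the hole in the arm of the detergent jug's swivel cradle, and let go of it, so that the jug cannot turn. Then grip the jug's safety cap, press it down, keep it pressed while twisting it about a quarter turn anticlockwise (seen from above), lift it off and finish while still holding it level, a few centimetres above the jug's open mouth. Leave the pin in, do not let the cradle swivel, and do not disturb the bottle, carton and cup nearby.

Things in the scene. Friction and masses are not known exactly. Their poses are not given: they have to be found in the camera images.
- pin_grip (a point): Loose locking pin, 60 g, 71 mm long, upright in its dock at the start. Top: black round handle, 16 mm diameter, 40 mm tall; below it a steel flange, 22 mm diameter, 5 mm thick; below that a steel shank, 8 mm diameter, 26 mm long, end tapered. Point on the axis, 52 mm above the shank's end, 26 mm above the flange's underside, 19 mm below the top; z up along the pin.
- pin_tip (a point): The lower end of the pin's shank, on its axis (hidden in the hole); axes as pin_grip.
- dock: Fixed white block, 70 x 50 mm, 30 mm high, with a central upright 11 mm hole in which the pin stands, its flange resting on the block's top. Origin at the centre of the underside.
- lock_hole (a point): Centre of the mouth of the 11 mm hole (2 mm chamfer) in the square plate, 40 mm wide, at the end of the cradle's arm, 120 mm from the jug's axis; plate top 30 mm above the table. The hole goes on through the fixed block below, down to the table: the whole shank goes in and the flange lands on the plate. z up, -y from the jug out along the arm (turns with the cradle).
- cradle (a joint): Turn of the swivel cradle with the jug on its fixed foot, rad, anticlockwise positive; 0 (holes in line) at the start. It stays where left, with light friction (0.02 N m): without the pin it turns with the cap; with the pin in it has about 1.5 mm of play at the pin.
- jug_mouth (a point): Centre of the jug's mouth (top of its neck), 0.17 m above the table, under the cap at the start; axes as lock_hole. White round jug, 90 mm diameter, side handle on its +x side (72 mm from the axis, 25 mm or more below the shoulder). The shoulder is 25 mm below this point, 44 mm wide there, widening downwards. Neck 31 mm diameter with two lugs to 45 mm.
- cap_center (a point): Centre of the loose grey ribbed safety cap on the jug: 56 mm diameter (57 over the ribs), 36 mm tall, 40 g, open below. Point on its axis, 18 mm below its top, 5 mm above jug_mouth at rest; z up. Its rim is then 12 mm above the shoulder. Kept pressed and turned 60 to 115 degrees anticlockwise (from above) it lifts straight off; stops at 0 (clockwise) and about 125 degrees.
- liner (a joint): Sprung disc (27 mm) in the jug's mouth that pushes the cap up, m pressed: 0 with the cap at rest, to -0.002 with it off (then 11 mm above the mouth). The cap presses down 9 mm at most: about 5 N at rest, 9 N at 4 mm, 13 N at 9 mm. At rest a 4 mm catch stops turning and lifting; 6 to 8 mm down clears it.
- softener_mid (a point): Bystander: loose white closed bottle, 64 mm diameter, 150 mm tall; point at mid height.
- sheets_mid (a point): Bystander: loose cardboard carton, 70 x 110 mm, 55 mm tall; point at its centre.
- scoop_mid (a point): Bystander: loose white open measuring cup, 64 mm across the rim, 60 mm tall; point on its axis at mid height.
Mind the look-alikes: they are no part of the job. What is shaped like the part that bears cap_center but green or orange is not meant.

How it is judged:
By the outcome, as a careful person would: the job done as asked, in the order asked, and still so for the second after the job is handed in, while the arm keeps its last pose, push and grip.
It also fails if it takes over 58 s, if anything falls off the work surface, if the arm or the gripper's body presses on something with over 40 N, if the wrist force passes 120 N, or if a joint passes its speed limit or range.

## Working session

There is one attempt and no reset: what is moved stays moved. The work goes in short steps, Python scripts to look and compute and a tool call to move; the robot and the scene stay as the last step left them, time stands still between calls to the robot, and variables do not carry over. Pictures are saved under pics/ and viewed, at most 10 in all, crops included, and the job is handed in when it is done.

Besides the shell and the picture viewer there is one more tool, called after "Call:" as a command line: name --argument value ..., lists and objects as JSON in quotes. move_arm: Moves the arm, as the interface text tells. Scaled input: -1 to 1 covers 0.15 m each way for a shift and pi/2 rad each way for a turn. Its arguments: {"type":"object","properties":{"moves":{"type":"array"},"claw":{"type":"number"}},"required":["moves"]}

```bash
mkdir -p pics; ls; python3 - <<'E'
from cell import monitor, viewer
import cv2,numpy as np
s=monitor.state();print(s)
for n in("top","scene","wrist"):
    i=viewer.camera_info(n);print(n,np.round(i["K"],1).tolist(),np.round(i["camera_from_world"],4).tolist())
    cv2.imwrite(f"pics/{n}0.png",viewer.read_camera(n)[:,:,::-1])
E
```

```text
pics
{'t': 0.0, 'joints': array([-1.40456798e+00,  4.91558410e-01,  1.55944000e+00,  1.54051155e-05,
        1.09170208e+00, -1.05601511e-01]), 'qvel': array([-0.00054168,  0.00049003, -0.00035783, -0.00010658,  0.00079516,
       -0.00015942]), 'tau': array([ 4.14433953e-04, -6.12646580e+01, -2.58188957e+01,  6.92693051e-02,
        4.81864647e-02, -1.17658265e-04]), 'eef_pos': array([ 167.79382087, -601.80634016,  214.06571822]), 'tcp_rot': array([-3.14049243e+00, -1.30358849e-04,  2.71822682e-01]), 'ft_force': array([-0.11882471, -0.06392699, -0.03970179]), 'moment': array([-0.01866629,  0.02357326,  0.04141939]), 'grip_force': 0.0, 'opening': 0.9985574284857663}
top [[524.3, 0.0, 322.7], [0.0, 524.3, 237.1], [0.0, 0.0, 1.0]] [[0.0166, -0.9999, 0.0019, 47.8424], [-0.9961, -0.0167, -0.0865, 554.3831], [0.0865, -0.0005, -0.9963, 1150.5534], [0.0, 0.0, 0.0, 1.0]]
scene [[561.8, 0.0, 317.6], [0.0, 561.8, 227.9], [0.0, 0.0, 1.0]] [[0.8873, 0.4612, -0.0094, -494.8935], [0.2476, -0.4934, -0.8338, -22.8679], [-0.3892, 0.7375, -0.552, 1572.2983], [0.0, 0.0, 0.0, 1.0]]
wrist [[387.5, 0.0, 322.9], [0.0, 387.5, 239.3], [0.0, 0.0, 1.0]] [[0.269, -0.9631, -0.0007, -624.8016], [-0.9226, -0.2579, 0.2867, -32.9969], [-0.2763, -0.0765, -0.958, 391.1072], [0.0, 0.0, 0.0, 1.0]]
```

View pics/top0.png

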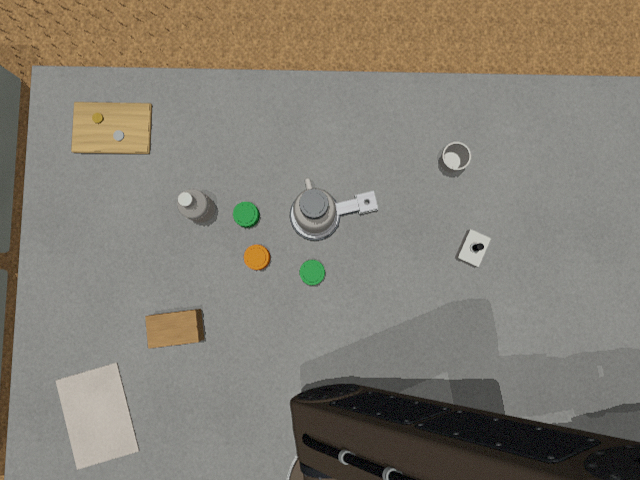

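View pics/scene0.png

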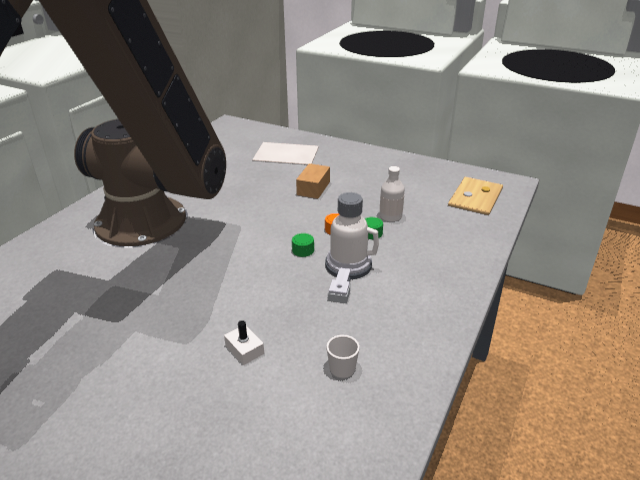

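The top view shows the pin at about (478,247) in its dock at (474,248), the lock hole at (367,202), the grey cap at (314,203), the cup at (455,157), and the bottle and carton to the left. The green and orange caps are look-alikes. The scene view agrees: pin (242,330), hole (339,287), cap (349,205).

```bash
cat > h.py <<'E'
from cell import monitor, viewer
import cv2,numpy as np
def ray(n,uv,z,info=None):
    i=info or viewer.camera_info(n);T=np.array(i["camera_from_world"]);K=np.array(i["K"])
    R,t=T[:3,:3],T[:3,3];c=-R.T@t;d=R.T@np.linalg.inv(K)@[uv[0],uv[1],1]
    return c+d*(z-c[2])/d[2]
def proj(n,p,info=None):
    i=info or viewer.camera_info(n);T=np.array(i["camera_from_world"]);q=np.array(i["K"])@(T[:3,:3]@np.array(p,float)+T[:3,3]);return q[:2]/q[2]
E
python3 - <<'E'
from h import *
for nm,uvt,uvs,z in(("pintop",(479.5,246),(242,323),75),("hole",(367,202),(339,287),30),("captop",(314,202),(349.5,200),193),("cup",(456,155),(342,343),60),("bottletop",(185,200),(394,171),150),):
    print(nm,ray("top",uvt,z).round(),ray("scene",uvs,z).round())
t=cv2.imread("pics/top0.png")
c=[cv2.resize(t[a:a+60,b:b+80],None,fx=5,fy=5,interpolation=2) for a,b in((215,435),(175,325),(175,275))]
s=cv2.imread("pics/scene0.png")
c.append(cv2.resize(s[310:370,205:285],None,fx=5,fy=5,interpolation=2))
cv2.imwrite("pics/m.png",np.vstack([np.hstack(c[:2]),np.hstack(c[2:])]))
E
```

```text
pintop [ 536. -279.   75.] [ 538. -284.   75.]
hole [634. -41.  30.] [638. -48.  30.]
captop [606.  75. 193.] [609.  62. 193.]
cup [ 737. -233.   60.] [ 731. -231.   60.]
bottletop [613. 335. 150.] [622. 317. 150.]
```

View pics/m.png

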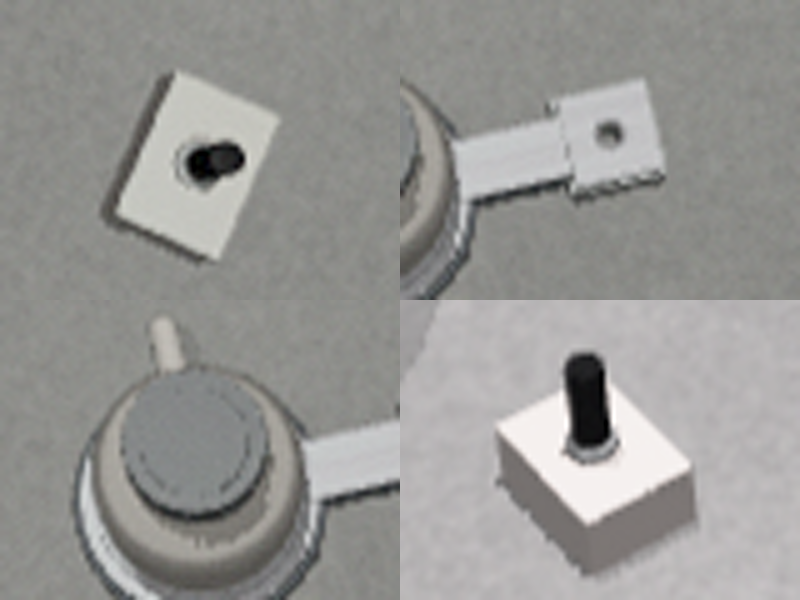

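Call:
move_arm --moves '[0.294, -0.14, 0, 0, 0.294, -0.14, 0, 0, 0.294, -0.14, 0, 0, 0.294, -0.14, 0, 0, 0.294, -0.14, 0, 0, 0.294, -0.14, 0, 0, 0.294, -0.14, 0, 0, 0.294, -0.14, 0, 0, 0.294, -0.14, 0, 0, 0.294, -0.14, 0, 0]' --claw 60

```text
t: 1.4
eef_pos: [537.3, -280.1, 214.5]
tcp_rot: [-3.142, 0.0, 0.272]
ft_force: [-0.0, -1.2, 0.1]
opening: 0.632
grip_force: 0.0
```

Call:
move_arm --moves '[0, 0, 0, -0.109, 0, 0, 0, -0.109, 0, 0, 0, -0.109, 0, 0, 0, -0.109, 0, 0, 0, -0.109, 0, 0, 0, -0.109, 0, 0, 0, -0.109, 0, 0, 0, -0.109, 0, 0, 0, -0.109, 0, 0, 0, 0]'

```text
t: 2.65
eef_pos: [536.2, -281.3, 214.4]
tcp_rot: [-3.141, -0.0, 1.812]
ft_force: [0.0, -0.2, -0.3]
opening: 0.633
grip_force: 0.0
```

```bash
cat >> h.py <<'E'
from scipy.spatial.transform import Rotation as Ro
def pose():
    s=monitor.state();return np.array(s["eef_pos"]),Ro.from_euler("xyz",s["tcp_rot"])
def snap(name,crop=None,f=1):
    s=monitor.state();i=viewer.camera_info("wrist");im=viewer.read_camera("wrist")[:,:,::-1].copy()
    cv2.imwrite(f"pics/{name}_raw.png",im)
    np.save(f"pics/{name}.npy",{"i":i,"s":s},allow_pickle=True);return im,i,s
def units(target):
    p,r=pose();return (r.inv().apply(np.array(target,float)-p)/150).round(3)
E
python3 - <<'E'
from h import *
im,i,s=snap("w1");print(s["eef_pos"],s["tcp_rot"],s["joints"])
for p in((537,-281,75),(537,-281,30),tuple(s["eef_pos"])):print(proj("wrist",p,i))
E
```

```text
[ 536.17584562 -281.32492889  214.44397977] [-3.14129152e+00 -2.09503950e-04  1.81160124e+00] [-5.92217225e-01  4.63379335e-01  1.60871923e+00 -9.33837321e-05
  1.06985167e+00 -8.32977303e-01]
[324.45524571 225.83708516]
[324.2699802  213.61835599]
[323.74383743 299.9388632 ]
```

View pics/w1_raw.png

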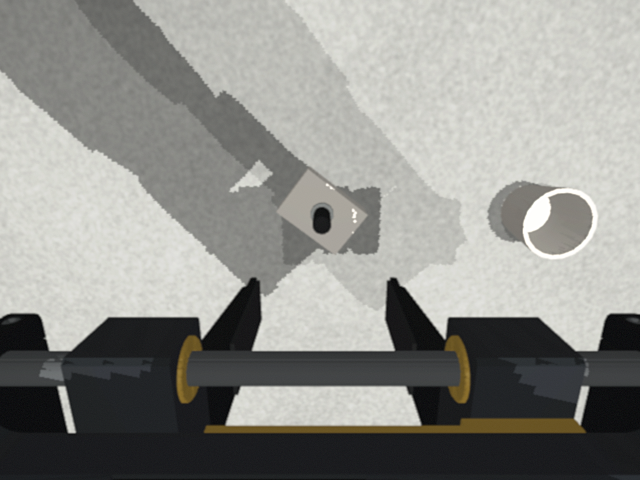

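The wrist view shows the pin top at about (321.5,225), slightly left of the prediction, with the flange at (320.5,212). The cup is far to the right.

```bash
python3 - <<'E'
from h import *
d=np.load("pics/w1.npy",allow_pickle=True).item();im=cv2.imread("pics/w1_raw.png")
g=im[180:250,290:360].max(2)
n,l,st,c=cv2.connectedComponentsWithStats((g<35).astype(np.uint8));
for k in range(1,n):
    if st[k,4]>30: print(st[k]+np.array([290,180,0,0,0]),c[k]+[290,180])
a=ray("wrist",(321.5,225.5),75,d["i"]);b=ray("wrist",(320.8,213),32,d["i"]);print(a,b)
k=max(range(1,n),key=lambda k:st[k,4]);m=ray("wrist",c[k]+[290,180],55,d["i"]);print(m)
print(units([m[0],m[1],95]))
E
```

```text
[314 208  16  25 333] [321.37837838 220.15915916]
[ 534.56689583 -281.30327795   75.        ] [ 533.61002374 -280.75652261   32.        ]
[ 534.49417108 -281.74331424   55.        ]
[-0.    -0.011  0.796]
```

Call:
move_arm --moves '[0, -0.011, 0.13, 0, 0, 0, 0.13, 0, 0, 0, 0.13, 0, 0, 0, 0.13, 0, 0, 0, 0.13, 0, 0, 0, 0.13, 0, 0, 0, 0.13, 0, 0, 0, 0.13, 0, 0, 0, 0.14, 0, 0, 0, 0, 0]'

```text
t: 3.95
eef_pos: [534.0, -281.4, 36.4]
tcp_rot: [-3.14, -0.002, 1.81]
ft_force: [0.3, -0.1, -0.1]
opening: 0.632
grip_force: 0.0
```

Call:
move_arm --moves '[0, 0, 0, 0, 0, 0, 0, 0, 0, 0, 0, 0, 0, 0, 0, 0, 0, 0, 0, 0, 0, 0, 0, 0, 0, 0, 0, 0, 0, 0, 0, 0]' --claw 0

```text
t: 4.95
eef_pos: [534.7, -281.8, 37.8]
tcp_rot: [3.141, 0.0, 1.813]
ft_force: [-0.4, 0.7, 3.0]
opening: 0.162
grip_force: 30.0
```

Call:
move_arm --moves '[0, 0, -0.1, 0, 0, 0, -0.15, 0, 0, 0, -0.15, 0, 0, 0, -0.2, 0, 0, 0, 0, 0.112, 0, 0, 0, 0.112, 0, 0, 0, 0.112, 0, 0, 0, 0.112, 0, 0, 0, 0.112, 0, 0, 0, 0.112]'

```text
t: 6.2
eef_pos: [534.6, -281.8, 128.5]
tcp_rot: [3.141, -0.0, 0.751]
ft_force: [0.4, 0.8, -1.1]
opening: 0.163
grip_force: 30.0
```

Call:
move_arm --moves '[0, 0, 0, 0.115, 0, 0, 0, 0.115, 0, 0, 0, 0.115, 0, 0, 0, 0.115, 0, 0, 0, 0.115, 0, 0, 0, 0.115, 0, 0, 0, 0.115, 0, 0, 0, 0.115, 0, 0, 0, 0.115, 0, 0, 0, 0.115]'

```text
t: 7.45
eef_pos: [534.6, -281.7, 128.5]
tcp_rot: [-3.141, -0.0, -1.055]
ft_force: [-0.0, 0.7, -1.2]
opening: 0.166
grip_force: 30.0
```

```bash
python3 - <<'E'
from h import *
s=monitor.state();print(s)
print(units([636,-43,130]))
E
```

```text
{'t': 7.45, 'joints': array([-5.94242344e-01,  5.57554868e-01,  1.70128849e+00, -9.51352647e-05,
        8.82310430e-01,  2.03183882e+00]), 'qvel': array([-8.82299435e-04, -7.24770672e-05, -4.39410921e-04,  1.15825393e-03,
       -8.03902787e-05,  1.43507624e+00]), 'tau': array([ 9.05682100e-04, -6.19962573e+01, -2.20494103e+01, -3.29906055e-03,
       -8.78993073e-02, -2.38868907e+00]), 'eef_pos': array([ 534.62983714, -281.74844591,  128.47254103]), 'tcp_rot': array([-3.14146323e+00, -4.25737377e-04, -1.05522444e+00]), 'ft_force': array([-0.03955201,  0.69088274, -1.22971053]), 'moment': array([ 0.14115343,  0.01245019, -0.00193281]), 'grip_force': 29.99629408121109, 'opening': 0.16564278693468978}
[-1.052 -1.373 -0.01 ]
```

Call:
move_arm --moves '[-0.131, -0.172, 0, 0, -0.131, -0.172, 0, 0, -0.131, -0.172, 0, 0, -0.131, -0.172, 0, 0, -0.131, -0.172, 0, 0, -0.131, -0.172, 0, 0, -0.131, -0.172, 0, 0, -0.131, -0.172, 0, 0, 0, 0, 0, 0, 0, 0, 0, 0]'

```text
t: 8.7
eef_pos: [635.0, -43.0, 128.0]
tcp_rot: [3.141, -0.0, -1.049]
ft_force: [-0.4, -0.1, -1.1]
opening: 0.163
grip_force: 30.0
```

```bash
python3 - <<'E'
from h import *
im,i,s=snap("w2");print(s["eef_pos"],s["tcp_rot"],s["joints"])
p=s["eef_pos"]
for q in((636,-43,30),(p[0],p[1],p[2]-33),(p[0],p[1],30)):print(proj("wrist",q,i))
E
```

```text
[635.04184175 -42.95323462 128.00899882] [ 3.14148239e+00 -1.90211330e-04 -1.04904539e+00] [-1.71164474e-01  5.98541213e-01  1.61752295e+00 -2.71345112e-04
  9.25491839e-01  2.44884045e+00]
[321.19337096 240.19555596]
[322.1071007  274.53923752]
[322.3123545  240.88336228]
```

View pics/w2_raw.png

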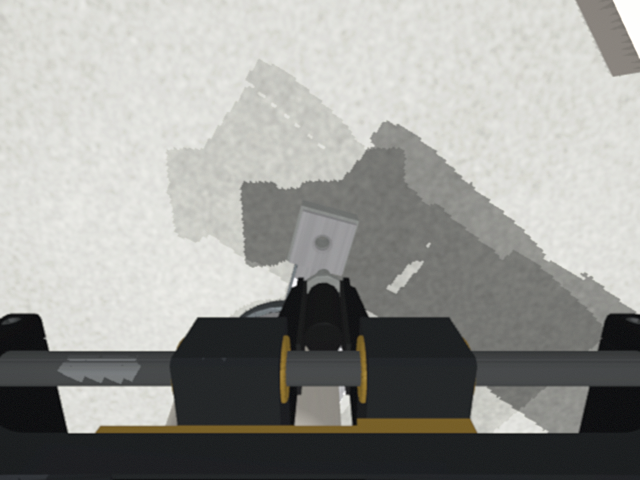

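The wrist view shows the hole at about (322,242) in the plate, and the pin's flange at (323,278).

```bash
python3 - <<'E'
from h import *
d=np.load("pics/w2.npy",allow_pickle=True).item();im=cv2.imread("pics/w2_raw.png");i=d["i"];p=d["s"]["eef_pos"]
g=im[230:256,308:338].max(2).astype(int);print(np.median(g))
m=(g<np.median(g)-15).astype(np.uint8)
n,l,st,c=cv2.connectedComponentsWithStats(m)
for k in range(1,n):
    if st[k,4]>20:
        uv=c[k]+[308,230];print(st[k],uv,ray("wrist",uv,30,i)-p,ray("wrist",uv,30,i))
print(proj("wrist",(p[0],p[1],p[2]-7),i),proj("wrist",(p[0],p[1],p[2]-2),i))
f=cv2.resize(im[225:325,270:380],None,fx=5,fy=5,interpolation=2);cv2.imwrite("pics/w2c.png",f)
E
```

```text
152.0
[  6   5  17  16 203] [322.15270936 242.38423645] [ -0.46506335   1.04023791 -98.00899882] [634.5767784  -41.91299671  30.        ]
[321.98782991 294.09630552] [321.9612643 298.4523211]
```

View pics/w2c.png

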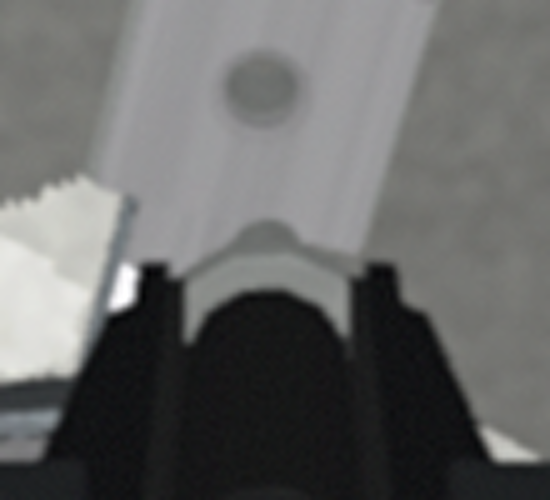

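```bash
python3 - <<'E'
from h import *
d=np.load("pics/w2.npy",allow_pickle=True).item();i=d["i"];s=d["s"];p=s["eef_pos"];r=Ro.from_euler("xyz",s["tcp_rot"])
for n,q in(("flange under front",(11,0,7)),("flange top front",(11,0,2)),("shank tip front r4",(4,0,30)),("r2 tip",(2,0,33)),("handle top front",(8,0,-38)),("handle base front",(8,0,2))):
    print(n,proj("wrist",p+r.apply(q),i))
E
```

```text
flange under front [321.98611889 273.44280009]
flange top front [321.95789761 277.33908075]
shank tip front r4 [322.10027112 269.79674351]
r2 tip [322.11339526 271.19831624]
handle top front [321.66861387 324.80944415]
handle base front [321.95895281 283.16828661]
```

Call:
move_arm --moves '[-0.007, -0.006, 0.08, 0, 0, 0, 0.08, 0, 0, 0, 0.08, 0, 0, 0, 0.08, 0, 0, 0, 0.08, 0, 0, 0, 0.02, 0, 0, 0, 0.02, 0, 0, 0, 0.02, 0, 0, 0, 0.02, 0, 0, 0, 0, 0]'

```text
t: 10.0
eef_pos: [635.4, -41.2, 55.5]
tcp_rot: [3.141, 0.0, -1.049]
ft_force: [-0.9, 1.9, -1.5]
opening: 0.159
grip_force: 30.0
```

Call:
move_arm --moves '[0, 0, 0.02, 0, 0, 0, 0.02, 0, 0, 0, 0.02, 0, 0, 0, 0.02, 0, 0, 0, 0.02, 0, 0, 0, 0.017, 0, 0, 0, 0.007, 0, 0, 0, 0.007, 0, 0, 0, 0, 0]'

```text
t: 11.12
eef_pos: [635.6, -41.2, 37.6]
tcp_rot: [-3.141, -0.0, -1.049]
ft_force: [-8.7, 5.2, 19.5]
opening: 0.164
grip_force: 30.0
```

Call:
move_arm --moves '[0, 0, 0, 0, 0, 0, 0, 0, 0, 0, 0, 0, 0, 0, 0, 0]' --claw 50

```text
t: 11.62
eef_pos: [635.6, -41.4, 35.7]
tcp_rot: [3.141, -0.0, -1.049]
ft_force: [0.3, -0.6, 0.2]
opening: 0.503
grip_force: 0.0
```

Call:
move_arm --moves '[0, 0, -0.1, 0, 0, 0, -0.2, 0, 0, 0, -0.25, 0, 0, 0, -0.25, 0, 0, 0, -0.25, 0, 0, 0, -0.25, 0, 0, 0, -0.25, 0, 0, 0, 0, 0]'

```text
t: 12.62
eef_pos: [636.3, -41.4, 272.5]
tcp_rot: [-3.137, -0.004, -1.049]
ft_force: [-0.9, -0.6, -0.5]
opening: 0.524
grip_force: 0.0
```

```bash
python3 - <<'E'
from h import *
im,i,s=snap("w3");print(s["eef_pos"],s["tcp_rot"],s["joints"])
print(proj("wrist",(635,-41,75),i),proj("wrist",(635,-41,35),i),proj("wrist",(606,74,193),i))
a=cv2.resize(im[:,120:520],None,fx=1,fy=1)
sc=viewer.read_camera("scene")[:,:,::-1];tp=viewer.read_camera("top")[:,:,::-1]
cv2.imwrite("pics/top1.png",tp);cv2.imwrite("pics/scene1.png",sc)
b=np.vstack([cv2.resize(sc[180:310,290:423],(398,240),interpolation=2) if 0 else cv2.resize(sc[180:300,290:440],(300,240)),cv2.resize(tp[170:250,280:380],(300,240))])
cv2.imwrite("pics/m3.png",np.hstack([a,b]))
E
```

```text
[636.28917149 -41.37655169 272.54480494] [-3.13683899 -0.00408116 -1.04916622] [-1.68420315e-01  4.58621072e-01  1.45421576e+00 -1.29100424e-04
  1.22249177e+00  2.45157622e+00]
[324.41916627 212.72525058] [324.47050594 204.59372683] [281.68651221 393.16550262]
```

View pics/m3.png

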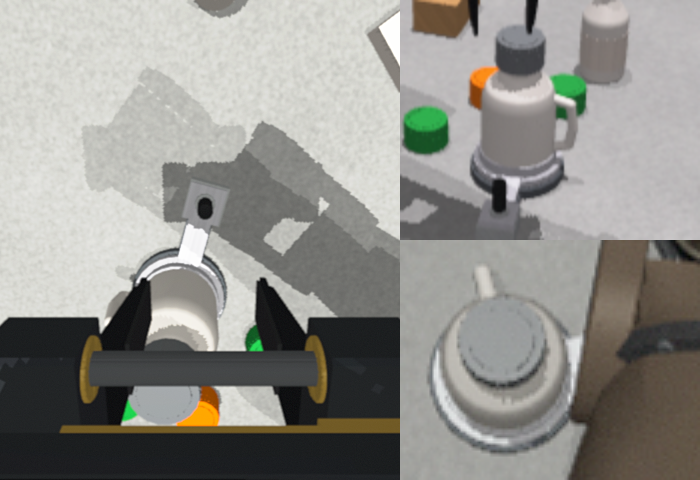

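The pin is seated at (325,208) in the wrist view, agreeing with the predicted full depth. The grey cap is ahead at about (285,393).

Call:
move_arm --moves '[0, 0, 0, -0.096, 0, 0, 0, -0.096, 0, 0, 0, -0.096, 0, 0, 0, -0.096, 0, 0, 0, -0.096, -0.108, -0.167, 0, 0, -0.108, -0.167, 0, 0, -0.108, -0.167, 0, 0, -0.108, -0.167, 0, 0, 0, 0, 0, 0]' --claw 95

```text
t: 14.02
eef_pos: [601.9, 74.9, 267.6]
tcp_rot: [3.141, 0.002, -0.293]
ft_force: [0.1, -1.3, -0.3]
opening: 0.999
grip_force: 0.0
```

```bash
python3 - <<'E'
from h import *
im,i,s=snap("w4");print(s["eef_pos"],s["tcp_rot"],s["joints"],s["opening"])
print(ray("top",(314.2,203.5),193))
q=np.array([604.5,74,193])
print(proj("wrist",q,i),[proj("wrist",q+28*np.array([np.cos(a),np.sin(a),0]),i).round() for a in(0,1.57,3.14,4.71)])
print(proj("wrist",(635,-41,75),i),proj("wrist",(635,-41,35),i))
E
```

```text
[601.92314844  74.88218643 267.55526831] [ 3.14102897e+00  1.77719632e-03 -2.93007673e-01] [1.49085551e-02 4.18234800e-01 1.53537352e+00 1.55625258e-06
 1.18984879e+00 1.87871147e+00] 0.998540160228608
[603.53092756  74.55367059 193.        ]
[322.45568764 246.59631391] [array([310., 207.]), array([282., 258.]), array([334., 284.]), array([363., 235.])]
[434.25495444 141.20769895] [423.28883654 139.37591301]
```

View pics/w4_raw.png

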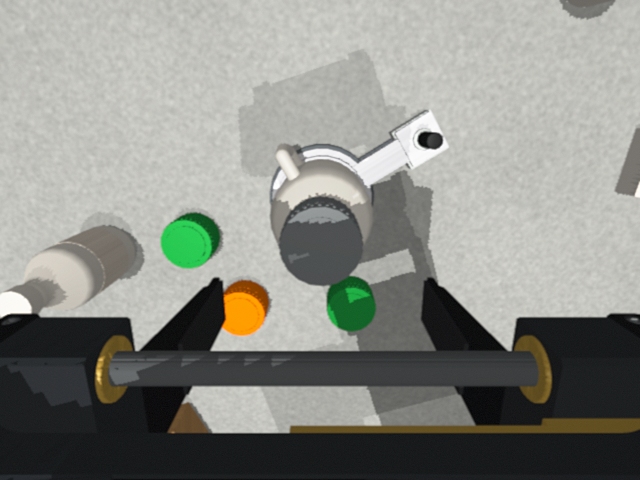

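The cap top is centred at about (321,245), 42 px radius. The pin sits with its flange on the plate at (428,139), and the jug has not turned.

```bash
python3 - <<'E'
from h import *
i=np.load("pics/w4.npy",allow_pickle=True).item()["i"]
a=ray("wrist",(320.8,245.5),193,i);print(a,units([a[0],a[1],158]))
E
```

```text
[605.54422776  74.82791894 193.        ] [ 0.019 -0.013  0.731]
```

Call:
move_arm --moves '[0.016, -0.01, 0.09, 0, 0, 0, 0.1, 0, 0, 0, 0.1, 0, 0, 0, 0.1, 0, 0, 0, 0.1, 0, 0, 0, 0.1, 0, 0, 0, 0.09, 0, 0, 0, 0.05, 0, 0, 0, 0, 0]'

```text
t: 15.2
eef_pos: [605.3, 74.2, 158.5]
tcp_rot: [3.141, 0.001, -0.295]
ft_force: [0.4, -0.5, 0.6]
opening: 0.999
grip_force: 0.0
```

Call:
move_arm --moves '[0, 0, 0, 0, 0, 0, 0, 0, 0, 0, 0, 0, 0, 0, 0, 0, 0, 0, 0, 0, 0, 0, 0, 0]' --claw 30

```text
t: 15.95
eef_pos: [605.6, 74.3, 159.1]
tcp_rot: [-3.141, -0.0, -0.295]
ft_force: [0.3, 1.9, 2.3]
opening: 0.584
grip_force: 30.0
```

Call:
move_arm --moves '[0, 0, 0.012, 0, 0, 0, 0.012, 0, 0, 0, 0.012, 0, 0, 0, 0.012, 0, 0, 0, 0.006, 0, 0, 0, 0, 0, 0, 0, 0, 0]'

```text
t: 16.82
eef_pos: [605.7, 74.3, 151.9]
tcp_rot: [-3.141, -0.001, -0.295]
ft_force: [-3.1, 1.3, 10.1]
opening: 0.581
grip_force: 30.0
```

Call:
move_arm --moves '[0, 0, 0.007, 0, 0, 0, 0, 0, 0, 0, 0, 0]'

```text
t: 17.2
eef_pos: [605.7, 74.3, 151.0]
tcp_rot: [-3.141, -0.001, -0.295]
ft_force: [-3.5, 1.6, 11.1]
opening: 0.582
grip_force: 30.0
```

Call:
move_arm --moves '[0, 0, 0, -0.06, 0, 0, 0, -0.06, 0, 0, 0, -0.06, 0, 0, 0, -0.06, 0, 0, 0, 0]'

```text
t: 17.82
eef_pos: [606.6, 74.2, 151.3]
tcp_rot: [3.141, -0.004, 0.083]
ft_force: [1.2, 1.2, 11.6]
opening: 0.585
grip_force: 30.0
```

```bash
python3 - <<'E'
from h import *
s=monitor.state();print(s["eef_pos"],s["tcp_rot"],s["ft_force"],s["moment"],s["opening"])
E
```

```text
[606.55228912  74.20528186 151.28835683] [ 3.14131873 -0.00362246  0.08301979] [ 1.1516014   1.15017219 11.56251197] [ 0.26990962 -0.10861134 -0.00570389] 0.5852481251395709
```

Call:
move_arm --moves '[0, 0, 0, -0.085, 0, 0, 0, -0.085, 0, 0, 0, -0.085, 0, 0, 0, -0.085, 0, 0, 0, -0.085, 0, 0, 0, -0.085, 0, 0, 0, -0.085, 0, 0, 0, -0.085, 0, 0, 0, -0.08, 0, 0, 0, 0]'

```text
t: 19.08
eef_pos: [606.8, 75.2, 151.4]
tcp_rot: [3.138, -0.003, 1.277]
ft_force: [1.0, 8.5, 11.8]
opening: 0.58
grip_force: 30.0
```

```bash
python3 - <<'E'
from h import *
im,i,s=snap("w5");print(s["eef_pos"],s["tcp_rot"],s["ft_force"],s["moment"],s["opening"])
tp=viewer.read_camera("top")[:,:,::-1];sc=viewer.read_camera("scene")[:,:,::-1]
cv2.imwrite("pics/m5.png",np.hstack([im[:,160:560],np.vstack([cv2.resize(sc[170:310,280:455],(300,240)),cv2.resize(tp[170:250,280:380],(300,240))])]))
E
```

```text
[606.7742718   75.17782514 151.41925853] [ 3.13783227e+00 -2.65563414e-03  1.27718627e+00] [ 0.98082178  8.47826305 11.76273569] [ 1.34295909 -0.31673578 -0.02974319] 0.5802060792593461
```

View pics/m5.png

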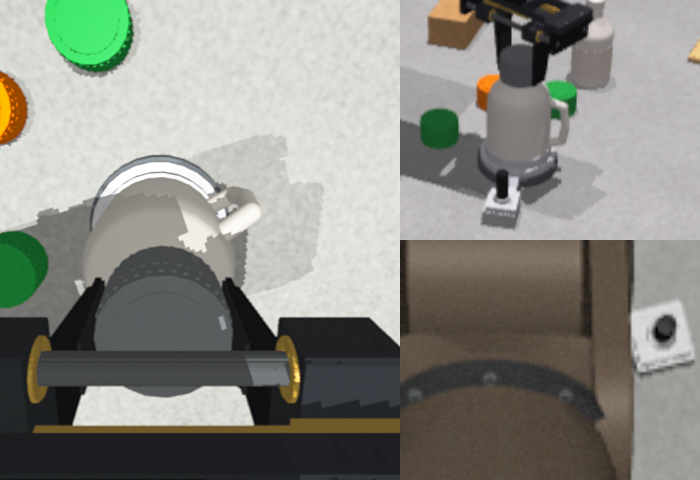

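The cap was turned 90° with the gripper; the cradle arm and pin in the plate are unmoved (top view, pin at right; scene view, pin upright in the plate). Lifting next.

Call:
move_arm --moves '[0, 0, -0.02, 0, 0, 0, -0.02, 0, 0, 0, -0.02, 0, 0, 0, -0.02, 0, 0, 0, -0.02, 0, 0, 0, 0, 0]'

```text
t: 19.98
eef_pos: [605.2, 75.0, 164.5]
tcp_rot: [-3.141, -0.001, 1.276]
ft_force: [0.4, 6.4, -0.1]
opening: 0.579
grip_force: 30.0
```

Free of the catch: it is above rest height with no downward pull.

Call:
move_arm --moves '[0, 0, -0.03, 0, 0, 0, -0.04, 0, 0, 0, -0.05, 0, 0, 0, -0.05, 0, 0, 0, -0.05, 0, 0, 0, -0.04, 0, 0, 0, -0.02, 0, 0, 0, 0, 0, 0, 0, 0, 0, 0, 0, 0, 0]'

```text
t: 21.22
eef_pos: [605.3, 74.2, 206.5]
tcp_rot: [-3.141, 0.0, 1.276]
ft_force: [-0.1, 0.8, 0.0]
opening: 0.582
grip_force: 30.0
```

```bash
python3 - <<'E'
from h import *
im,i,s=snap("w6");print(s["eef_pos"],s["tcp_rot"],s["ft_force"],s["moment"],s["opening"],s["grip_force"])
tp=viewer.read_camera("top")[:,:,::-1];sc=viewer.read_camera("scene")[:,:,::-1]
cv2.imwrite("pics/m6.png",np.hstack([im[:,160:560],np.vstack([cv2.resize(sc[150:310,280:480],(400,320),interpolation=2),cv2.resize(tp[170:210,330:430],(400,160))])]))
E
```

```text
[605.3425953   74.16690622 206.54767525] [-3.14121299e+00  2.06179383e-04  1.27552203e+00] [-0.06172903  0.7966117   0.02316627] [-0.03330637 -0.06083112  0.01918852] 0.5816905014230916 29.999300207127817
```

View pics/m6.png

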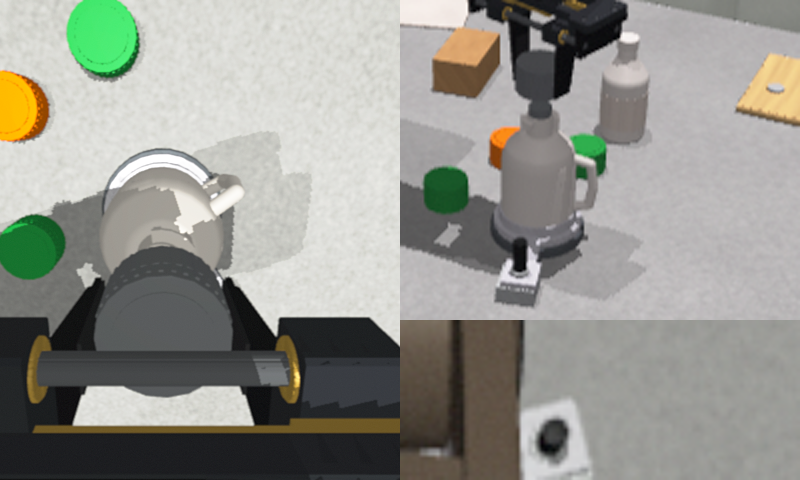

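The cap is held level above the open mouth, with the grey liner on the neck. The pin is upright in the plate, and the cradle and the neighbouring items are unmoved.

```bash
python3 -c "
from cell import order;print(order.job_done())"
```

```text
the job is handed in; nothing more can be done
None
```

I pushed the pin fully home in the cradle hole and let go, took the cap off with a press and a 90° anticlockwise twist, and handed the job in with the cap held level about 35 mm above the jug's mouth; the last images show the pin still in, the cradle unturned and nothing nearby disturbed.

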